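# Put the swapped lids of four mosaic jars back on their own jars

### The arm

A 6-joint arm with a two-finger parallel gripper is mounted at the origin on the work surface; the furniture and walls round the work are solid. World frame = base frame: x ahead of the robot, y to its left, z up, the work surface at z = 0. Lengths are in mm, angles in rad, forces in N, time in s.
With the tool pointing down it reaches from about 275 to 1000 mm from the base axis. Payload 8.4 kg.
Tool frame: the origin (TCP) lies on the centre line of the jaws, within the pads' length; the fingertips stand 17 mm ahead of it and the grasp point (between the pads) lies 2 mm behind it (r.tcp_to_tips is the z of the fingertips in the tool frame, in mm); z points along the fingers, y is the direction in which the jaws open and shut (so a half turn about z gives the same grasp; the last joint's range is limited). The gripper opens to 85 mm and grips with 20 to 120 N. Pads are 22 mm wide; open, the fingers measure 114 mm over their backs; the gripper's body (76 mm by 85 mm) begins 54 mm behind the grasp point. The pads swing forward as they close: fully open they stand 13 mm farther back than shut.
Start: joints at [1.219, 0.353, 1.633, -0, 1.155, -0.002], TCP at [214.192, 587.154, 218.681] pointing down, gripper open.
Joint ranges: [-2.63, 2.63], [-0.92, 2.1], [0.06, 2.66], [-1.3, 4.44], [0, 2.69], [-3.02, 3.02]. Speed limits (rad/s): [2.22, 2.22, 2.79, 3.14, 3.14, 3.14].

### API

Orientations are given as [roll, pitch, yaw] about the fixed x, y, z axes, in that order (R = Rz(yaw) Ry(pitch) Rx(roll)).
In Python, from rig import r, cams, job gives the robot as it stands.
- The arm moves only by the tool drive_tool, never from a script. Its argument "deltas" is a list of rows, each a list of 4 numbers: the shift along the tool's x, y, z in cm, then the turn about the tool's z in rad. In form: [[x, y, z, roll], ...]. A call has 1 to 12 rows; each row shifts and turns the commanded pose from where the row before left it, along the tool's axes as they then stand; what a row does not reach is not made up. A row lasts 1/12 s, in which the tool goes at most 41.7 mm and 7.16 degrees, less where a joint would pass 70% of its speed; a pose out of reach is approached as far as the arm can. A call with a gripper value outside its range is refused whole. "jaw" is the closure, from 0 (fully open) to 1 (shut), set as the call begins (left out, the last holds). The fingers move at their own pace and stop on an object; "force" is the grip in N (left out, the last holds). Time passes only in rows, so rows that do not move let the fingers close. It gives the time, the measured TCP pose, the force and the opening at its end, in the units of the state.
- r.sense(): the state, without advancing time (a new reading comes with each control period).
- cams.grab_frame(name): name is "side" or "top" or "wrist"; returns (picture, depth): 420x560x3 uint8, red, green, blue; 420x560 float32, mm along the optical axis (not along the pixel's ray), 0 where there is no reading.
- cams.camera_params(name): a dict with "fx", "fy", "cx", "cy" (pixels), "R" (3x3) and "t" (3): a world point X has camera coordinates R X + t. Camera axes: x right, y down, z forward; pixel columns grow to the right and rows downward; lengths in mm; the calibration is good to about 2 mm. A picture is of the moment at which its call begins: read the wrist's pose just before it. camera_params takes no time and is no camera call; for the wrist camera it gives the pose at the moment of the call.
- job.sign_off(): hands the job in, once; it reports no verdict.
The state is a dict: "clock": time; "qpos": joint angles; "qvel": joint speeds; "joint_efforts": joint torques, N m; "eef_pos": TCP position; "tcp_rot": TCP orientation; "contact_force": force on the tool from outside, world axes, zero at the start; "wrist_torque": the same for the moment, N m; "opening": opening from 0.0 (shut) to 1.0 (fully open).
Only numpy, scipy, OpenCV 4.12 (cv2) and the standard library are available. Lean on these libraries where they do the work, as an engineer would, in place of code of your own. Each camera call takes 0.05 s, during which the arm holds its last target. There are 200 camera calls.

### The job

The wooden lids of the four white storage jars have been mixed up, each lying on a jar that it does not fit. Put every lid back on its own jar so that it drops down over the neck and sits level and fully home, setting a lid aside on the bench where you must, and leave the jars standing where they are.

Things in the scene. Friction and masses are not known exactly. Their poses are not given: they have to be found in the camera images.
- jar_wide: Widest jar: squat round white stoneware jar, body 116 mm across and 62 mm high, then a round neck that tapers from 80 mm to 74 mm across at the rim, 76 mm above the bench. Neck is 14 mm high. Loose, about 0.8 kg. Origin at the centre of its underside, z up.
- jar_slim: Tall slim round white stoneware jar, body 74 mm across and 100 mm high, then a round neck that tapers from 40 mm to 34 mm across at the rim, 114 mm above the bench. Loose, about 0.8 kg. Origin at the centre of its underside, z up.
- jar_square: Square white stoneware jar, body 92 x 92 mm and 84 mm high, then a square neck that tapers from 54 mm to 48 mm across at the rim, 98 mm above the bench. Loose, about 0.8 kg. Origin at the centre of its underside, z up, x and y square to its sides.
- jar_oblong: Oblong white stoneware jar, body 124 mm (x) by 72 mm (y) and 70 mm high, then an oblong neck that tapers from 96 x 40 mm to 90 x 34 mm at the rim, 84 mm above the bench. Loose, about 0.8 kg. Origin at the centre of its underside, z up, x along its long side.
- lid_wide: Large round dark wooden lid, 94 mm across, for the widest jar: a cap, hollow beneath (86 mm across, 11 mm deep), that drops over the neck with 3 mm play. Top face 17 mm above its lower edge; round knob 25 mm across, 30 mm high, gripped from above. 110 g. Origin: centre of its lower edge, z up; fully home it is 65 mm above its jar's underside. Starts lying across the oblong jar's neck.
- lid_slim: Small round dark wooden lid, 54 mm across, for the slim jar: a cap, hollow beneath (46 mm across, 11 mm deep), 3 mm play on the neck. Top face 17 mm above its lower edge; round knob 25 mm across, 30 mm high, gripped from above. 50 g. Origin: centre of its lower edge, z up; fully home it is 103 mm above its jar's underside. Starts lying on the square jar's neck.
- lid_square: Square dark wooden lid, 68 x 68 mm, for the square jar (any quarter turn): a cap, hollow beneath (60 x 60 mm, 11 mm deep), 3 mm play on the neck. Top face 17 mm above its lower edge; bar handle 44 mm long (x), 20 mm wide (y), 30 mm high, gripped across its width. 80 g. Origin: centre of its lower edge, z up; fully home it is 87 mm above its jar's underside. Starts lying on the widest jar's neck.
- lid_oblong: Oblong dark wooden lid, 110 (x) x 54 mm (y), for the oblong jar (either way round): a cap, hollow beneath (102 x 46 mm, 11 mm deep), 3 mm play on the neck. Top face 17 mm above its lower edge; bar handle 44 mm long (x), 20 wide (y), 30 high, gripped across its width. 90 g. Origin: centre of its lower edge, z up; fully home it is 73 mm above its jar's underside. Starts loose on the slim jar's neck.
- bare_patch (a point): A point on the bench top in the middle of a stretch that is always bare, at least 100 mm across, among the jars on the side towards the robot: one place where a lid can be set aside for a while.
Not all that is in view belongs to the job. Leave any pink look-alike of the lid_square alone.

How it is judged:
By the outcome, as a careful person would: the job done as asked, in the order asked, and still so for the second after the job is handed in, with the robot touching nothing.
It also fails if it takes over 102 s, if anything falls off the work surface, if the arm or the gripper's body presses on something with over 40 N, if the wrist force passes 120 N, or if a joint passes its speed limit or range.

## Working session

There is one attempt and no reset: what is moved stays moved. The work goes in short steps, Python scripts to look and compute and a tool call to move; the robot and the scene stay as the last step left them, time stands still between calls to the robot, and variables do not carry over. Pictures are saved under pics/ and viewed, about 12 in all and at most 16, crops included, and the job is handed in when it is done.

Besides the shell and the picture viewer there is one more tool, called by a JSON object that holds its "api" and its "payload". drive_tool: Moves the arm, as the interface text tells. Its arguments: {"type":"object","properties":{"deltas":{"type":"array"},"jaw":{"type":"number"},"force":{"type":"number"}},"required":["deltas"]}

```bash
ls; mkdir -p pics
cat > h.py <<'E'
import numpy as np, cv2
from rig import r, cams, job
def shot(n, f):
    p,d=cams.grab_frame(n); c=cams.camera_params(n)
    cv2.imwrite('pics/%s.png'%f, p[:,:,::-1]); np.savez('pics/%s.npz'%f, d=d,p=p,**{k:np.array(c[k]) for k in c})
def cloud(f):
    z=np.load('pics/%s.npz'%f); d=z['d']; v,u=np.mgrid[:d.shape[0],:d.shape[1]]
    P=np.stack([(u-z['cx'])/z['fx']*d,(v-z['cy'])/z['fy']*d,d],-1)
    W=(P-z['t'])@z['R']; W[d==0]=np.nan
    return W,z['p']
E
python3 - <<'E'
from h import *
s=r.sense(); print(s)
shot('top','top0'); shot('side','side0')
a=cv2.imread('pics/top0.png'); 
for n in('top','side'):
    c=cams.camera_params(n); print(n,c['fx'],-np.array(c['R']).T@np.array(c['t']),np.array(c['R'])[2])
E
```

```text
pics
{'clock': 0.0, 'qpos': array([ 1.21859632e+00,  3.53645114e-01,  1.63413929e+00,  3.33247398e-06,
        1.15518552e+00, -2.38608083e-03]), 'qvel': array([-1.43388174e-04, -2.90608114e-04,  6.26501588e-05, -1.23424979e-03,
       -1.66366646e-03, -2.79937904e-04]), 'joint_efforts': array([ 6.26371766e-04, -6.05248117e+01, -3.42061186e+01, -5.97500298e-05,
        9.34976677e-03, -5.75636093e-06]), 'eef_pos': array([214.02315046, 586.68987599, 217.9613773 ]), 'tcp_rot': array([-3.14021540e+00, -6.33318022e-06,  2.79177738e+00]), 'contact_force': array([-0.11683931, -0.78171347,  0.08712473]), 'wrist_torque': array([0.01833763, 0.0268    , 0.0243668 ]), 'opening': 1.005153131476658}
top 432.82350118926104 [ 364.35934994  153.55055141 1352.60417207] [ 0.09098018  0.00302376 -0.99584811]
side 413.44453054477793 [  91.62440208 -685.32570273  917.31254928] [ 0.30360224  0.684485   -0.66280161]
```

View pics/top0.png

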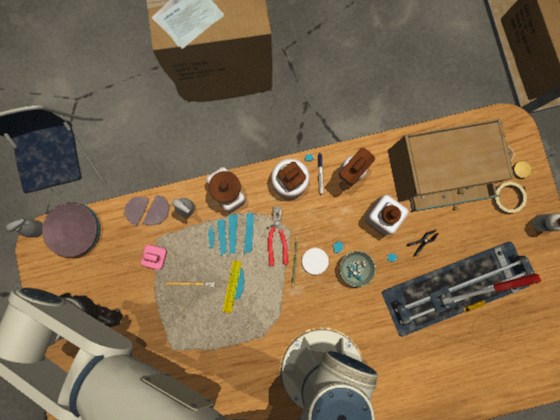

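View pics/side0.png

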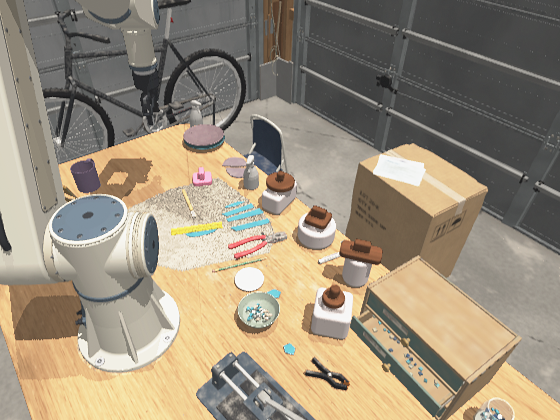

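Run:
```python
from h import *
W,p=cloud('top0')
for n,(u,v) in dict(obl=(227,188),wide=(290,180),slim=(355,168),sq=(387,215),disc=(315,262),patch=(335,215),pen=(321,172),chip=(338,247),bowl=(357,270),pliers=(277,245), box=(398,180)).items(): print(n,W[v,u].round())
a=cv2.imread('pics/top0.png')[130:290,180:420]; cv2.imwrite('pics/crop0.png',cv2.resize(a,None,fx=3.3,fy=3.3,interpolation=cv2.INTER_CUBIC))
hsv=cv2.cvtColor(p[:,:,::-1].copy(),cv2.COLOR_BGR2HSV)
v,u=np.mgrid[:420,:560]
for n,(a,b,c,d) in dict(obl=(200,160,255,220),wide=(265,150,315,205),slim=(335,140,380,195),sq=(362,190,415,242)).items():
    S=W[b:d,a:c].reshape(-1,3); C=p[b:d,a:c].reshape(-1,3).astype(int)
    dark=(C[:,0]<125)&(C[:,0]>C[:,2]+15)&(S[:,2]>60)
    T=S[dark]; zt=np.nanpercentile(T[:,2],97)
    k=T[T[:,2]>zt-8]; l=T[(T[:,2]<zt-15)]
    f=lambda q:(q[:,:2].min(0)/2+q[:,:2].max(0)/2).round(1)
    rk=cv2.minAreaRect(k[:,:2].astype(np.float32)); rl=cv2.minAreaRect(T[:,:2].astype(np.float32))
    print(n,'ztop',zt.round(1),'knob',k.mean(0).round(1),rk,len(k),'lid',np.median(l[:,2]).round(1),rl)
    w=S[(C.min(1)>150)&(S[:,2]>50)]
    print('   white',len(w),cv2.minAreaRect(w[:,:2].astype(np.float32)) if len(w)>5 else '', np.percentile(w[:,2],[5,50,95]).round() if len(w) else '')
```

```text
obl [538. 292. 103.]
wide [565. 109.  96.]
slim [594. -71. 150.]
sq [ 466. -168.  120.]
disc [326.  25.  10.]
patch [472. -37.   2.]
pen [606.   9.  12.]
chip [373. -46.   2.]
bowl [ 304. -102.   20.]
pliers [376. 143.   0.]
box [ 579. -221.   50.]
obl ztop 130.4 knob [541.1 302.3 129.7] ((540.7643432617188, 301.9176025390625), (22.94007110595703, 21.081026077270508), 89.21145629882812) 59 lid 99.7 ((534.3177490234375, 297.6955261230469), (106.08262634277344, 92.77560424804688), 32.988739013671875)
   white 158 ((543.0523071289062, 302.47222900390625), (119.78041076660156, 66.03602600097656), 33.59534454345703) [64. 68. 72.]
wide ztop 123.6 knob [578.9 106.4 120.9] ((579.5403442382812, 106.60221862792969), (19.917739868164062, 42.250492095947266), 39.47954559326172) 97 lid 91.2 ((574.2467041015625, 114.49252319335938), (71.20552062988281, 95.87848663330078), 31.202220916748047)
   white 405 ((582.3538208007812, 107.86785888671875), (109.37591552734375, 106.36258697509766), 46.390342712402344) [56. 60. 65.]
slim ztop 150.2 knob [605.9 -81.1 148.1] ((606.4041137695312, -81.4780502319336), (19.89670753479004, 43.16558837890625), 50.146339416503906) 103 lid 118.5 ((606.3153686523438, -81.21224212646484), (69.89871978759766, 109.5854721069336), 48.43207550048828)
   white 31 ((614.7311401367188, -85.77676391601562), (67.34053802490234, 33.3597526550293), 59.865474700927734) [ 93.  97. 102.]
sq ztop 155.1 knob [ 523.3 -228.   160.6] ((497.1460266113281, -214.62649536132812), (14.633050918579102, 79.42200469970703), 59.78756332397461) 23 lid 111.3 ((486.5206298828125, -192.18475341796875), (92.34738159179688, 132.4577178955078), 46.16645431518555)
   white 451 ((473.38031005859375, -184.72210693359375), (87.14237213134766, 87.11038970947266), 55.68509292602539) [78. 83. 87.]
```

View pics/crop0.png

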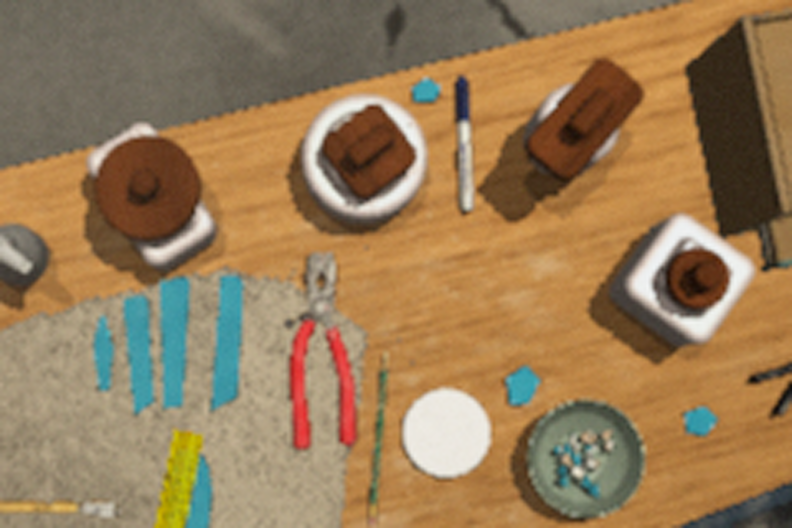

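```bash
cat >> h.py <<'E'
def axes(s=None):
    s=s or r.sense(); y=s['tcp_rot'][2]; return np.array([[np.cos(y),np.sin(y),0],[np.sin(y),-np.cos(y),0],[0,0,-1.]])
def go(x,y,z,yaw=None):
    s=r.sense(); d=axes(s)@(np.array([x,y,z])-s['eef_pos'])/10
    o='cm tool: %s'%d.round(2)
    if yaw is not None:
        # turn about tool z (down) is minus world yaw
        o+=' turn %.3f'%(-((yaw-s['tcp_rot'][2]+np.pi/2)%np.pi-np.pi/2))
    print(o,'clock',round(s['clock'],1))
E
python3 - <<'E'
from h import *
s=r.sense(); c=cams.camera_params('wrist'); R=np.array(c['R']);A=axes()
print('cam pos in tool',A@(-R.T@np.array(c['t'])-s['eef_pos']),'cam axes in tool rows',(R@A.T).round(3),c['fx'])
go(480,250,420,2.79); go(480,50,420); go(480,-130,420)
E
```

```text
cam pos in tool [  81.65220567   -0.60233767 -155.07494576] cam axes in tool rows [[-0.001  1.     0.001]
 [-0.95  -0.    -0.312]
 [-0.312 -0.001  0.95 ]] 301.7116778384527
cm tool: [-36.52 -22.52 -20.2 ] turn 0.002 clock 0.1
cm tool: [-43.38 -41.31 -20.2 ] clock 0.1
cm tool: [-49.55 -58.22 -20.2 ] clock 0.1
```

{"api": "drive_tool", "payload": {"deltas": [[-2, -1, -2.5, 0], [-3, -2, -1, 0], [-3, -2, -1, 0], [-3, -2, -1, 0], [-3, -2, -1, 0], [-3, -2, -1, 0], [-3, -2, -1, 0], [-3, -2, -1, 0], [-3, -2, -1, 0], [-3, -2, -1, 0], [-3, -2, 0, 0], [-3, -2, 0, 0]]}}

```text
clock: 1.1
eef_pos: [465.1, 249.6, 334.3]
tcp_rot: [3.141, 0.001, 2.792]
contact_force: [0.4, -0.3, -0.3]
opening: 0.998
```

{"api": "drive_tool", "payload": {"deltas": [[0, -3.5, 0, 0], [-1, 0, 0, 0], [0, 0, 0, 0], [0, 0, 0, 0]]}}

```text
clock: 1.43
eef_pos: [461.7, 214.9, 333.6]
tcp_rot: [3.141, -0.0, 2.791]
contact_force: [0.9, 0.2, 0.4]
opening: 0.997
```

Run:
```python
from h import *
s=r.sense(); print(s['eef_pos'],s['tcp_rot'],s['clock'])
shot('wrist','w1'); go(480,-70,320)
```

```text
[461.74248978 214.94770343 333.62763314] [ 3.14121036e+00 -2.02680445e-04  2.79061218e+00] 1.4333
cm tool: [-11.52 -26.18   1.36] clock 1.5
```

View pics/w1.png

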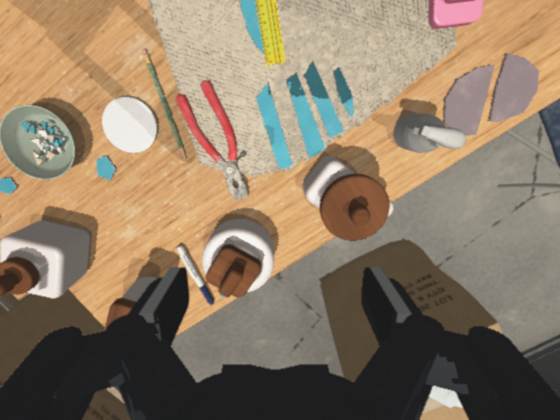

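{"api": "drive_tool", "payload": {"deltas": [[-1.0, -2.0, 0, 0], [-1.5, -3.5, 0, 0], [-1.5, -3.5, 0, 0], [-1.5, -3.5, 0, 0], [-1.5, -3.5, 0, 0], [-1.5, -3.5, 0, 0], [-1, -3.5, 0, 0], [-0.5, -2, 0, 0], [0, 0, 0, 0], [0, 0, 0, 0]]}}

```text
clock: 2.32
eef_pos: [470.0, -54.0, 333.6]
tcp_rot: [3.141, -0.0, 2.791]
contact_force: [-0.0, 0.9, 0.0]
opening: 1.003
```

Run:
```python
from h import *
s=r.sense(); print(s['eef_pos'],s['tcp_rot'],s['clock'])
shot('wrist','w2')
```

```text
[470.01407819 -54.0246781  333.59473261] [ 3.14115701e+00 -3.17283293e-04  2.79081507e+00] 2.3167
```

View pics/w2.png

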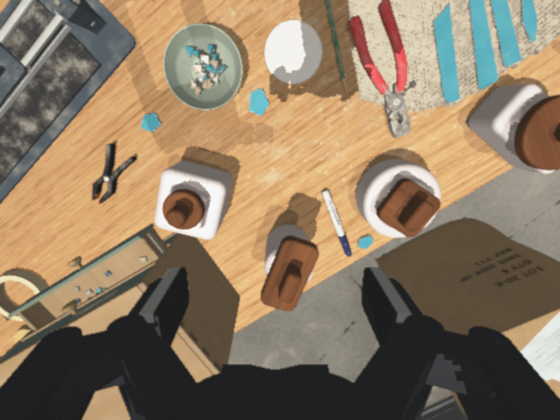

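```bash
cat >> h.py <<'E'
from scipy.ndimage import binary_erosion
def pts(f,box,zlo,zhi,kind,er=1):
    W,p=cloud(f); a,b,c,d=box; p=p.astype(int)
    m=(W[...,2]>zlo)&(W[...,2]<zhi)
    if kind=='dark': m&=(p[...,0]>p[...,2]+12)&(p[...,0]<170)
    if kind=='white': m&=(abs(p[...,0]-p[...,2])<45)&(p.min(-1)>70)
    k=np.zeros_like(m); k[b:d,a:c]=1; m&=k
    n,l,st,_=cv2.connectedComponentsWithStats(m.astype(np.uint8))
    if n>1: m=l==1+st[1:,4].argmax()
    if er: m=binary_erosion(m)
    return W[m]
def rect(q):
    (cx,cy),(w,h),a=cv2.minAreaRect(q[:,:2].astype(np.float32))
    if w<h: w,h=h,w; a+=90
    return 'c(%.1f,%.1f) %.1fx%.1f long-axis yaw %.3f z %.1f n%d'%(cx,cy,w,h,np.radians((a+90)%180-90),np.median(q[:,2]),len(q))
E
python3 - <<'E'
from h import *
B=dict(w1=dict(obl=((295,145,395,245),84),wide=((198,213,280,297),76)),w2=dict(sq=((150,158,238,245),98),slim=((255,222,328,318),103),wide=((355,155,445,240),76)))
bt=dict(obl=70,wide=62,sq=84,slim=100)
for f in B:
  for n,(b,e) in B[f].items():
    print(f,n)
    for nm,q in (('knob',pts(f,b,e+40,e+55,'dark',0)),('face',pts(f,b,e+10,e+60,'dark',0)),('body',pts(f,b,bt[n]-6,bt[n]+6,'white',0))):
        if len(q)>10: print('  ',nm,rect(q))
E
```

```text
w1 obl
   knob c(540.6,300.8) 24.0x22.8 long-axis yaw -1.152 z 129.9 n287
   face c(540.2,301.1) 92.7x92.2 long-axis yaw -0.995 z 100.4 n3573
   body c(501.2,278.2) 72.8x36.5 long-axis yaw -1.093 z 69.1 n751
w1 wide
   knob c(578.4,105.0) 43.4x19.9 long-axis yaw -0.907 z 121.3 n385
   face c(578.4,105.4) 68.3x67.0 long-axis yaw 0.664 z 92.4 n1854
   body c(573.4,114.4) 113.5x96.0 long-axis yaw 0.743 z 60.8 n1529
w2 sq
   knob c(467.4,-181.9) 23.9x21.2 long-axis yaw 0.538 z 143.9 n296
   face c(467.2,-181.2) 52.6x48.5 long-axis yaw 0.282 z 114.7 n1215
   body c(471.1,-183.9) 90.9x90.2 long-axis yaw -0.618 z 83.1 n2239
w2 slim
   knob c(605.7,-83.5) 42.9x19.9 long-axis yaw -0.719 z 148.5 n444
   face c(606.1,-83.5) 110.3x54.3 long-axis yaw -0.704 z 119.4 n2643
   body c(581.8,-102.5) 50.2x8.7 long-axis yaw -0.719 z 97.9 n139
w2 wide
   knob c(578.7,104.1) 43.9x19.5 long-axis yaw -0.906 z 121.8 n506
   face c(578.9,104.3) 69.2x67.9 long-axis yaw 0.664 z 93.0 n2239
   body c(572.8,102.5) 113.3x98.8 long-axis yaw -0.968 z 61.2 n1841
```

Run:
```python
from h import *
W,p=cloud('top0'); q=W[115:215,385:520].reshape(-1,3); q=q[(q[:,2]>60)]
k=q[q[:,2]>np.percentile(q[:,2],60)-8]; print(np.percentile(q[:,2],[5,30,50,70,95]).round())
k=k[(k[:,1]<-200)]
print(cv2.boxPoints(cv2.minAreaRect(k[:,:2].astype(np.float32))).round(), rect(k))
W2,_=cloud('w2'); g=W2[210:400,0:260].reshape(-1,3); g=g[(g[:,2]>60)&(g[:,2]<200)&(g[:,1]<-125)]
for z0 in range(60,200,15):
    h=g[(g[:,2]>=z0)&(g[:,2]<z0+15)]
    if len(h)>20: print(z0,len(h),rect(h), h[:,1].max().round())
for n in ((467,-182,300),): 
  for y in(2.79,0.95,-0.62,2.52): go(*n,y)
```

```text
[ 72. 174. 183. 184. 188.]
[[ 515. -229.]
 [ 568. -498.]
 [ 735. -465.]
 [ 681. -197.]] c(624.8,-347.4) 274.0x169.7 long-axis yaw -1.376 z 184.1 n5973
60 3188 c(545.0,-328.7) 321.8x192.4 long-axis yaw 1.287 z 72.8 n3188 -147.0
75 2048 c(528.3,-317.7) 330.1x199.2 long-axis yaw 1.189 z 82.8 n2048 -145.0
90 1340 c(549.0,-336.5) 319.1x205.4 long-axis yaw 1.369 z 96.9 n1340 -160.0
105 1925 c(525.3,-318.0) 330.4x207.8 long-axis yaw 1.203 z 114.3 n1925 -158.0
120 1061 c(525.0,-311.3) 318.3x213.8 long-axis yaw 1.205 z 126.3 n1061 -171.0
135 1309 c(523.8,-309.7) 316.5x217.0 long-axis yaw 1.200 z 143.5 n1309 -171.0
150 1131 c(558.1,-320.8) 312.9x143.0 long-axis yaw 1.195 z 157.0 n1131 -201.0
165 772 c(556.5,-318.0) 298.8x136.7 long-axis yaw 1.202 z 170.8 n772 -202.0
180 3566 c(617.3,-343.7) 260.6x157.2 long-axis yaw -1.377 z 184.7 n3566 -202.0
cm tool: [ -4.12 -12.19   3.36] turn 0.002 clock 2.4
cm tool: [ -4.12 -12.19   3.36] turn -1.300 clock 2.4
cm tool: [ -4.12 -12.19   3.36] turn 0.270 clock 2.4
cm tool: [ -4.12 -12.19   3.36] turn 0.272 clock 2.4
```

{"api": "drive_tool", "payload": {"deltas": [[-0.6, -2.2, 1.2, 0], [-1, -3, 2, 0], [-1, -3, 2, 0], [-1, -3, 2, 0], [-0.5, -1.0, 2, 0], [0, 0, 2, 0.09], [0, 0, 1.5, 0.09], [0, 0, 1, 0.09], [0, 0, 0, 0], [0, 0, 0, 0], [0, 0, 0, 0]]}}

```text
clock: 3.28
eef_pos: [467.5, -182.1, 197.4]
tcp_rot: [3.141, 0.001, 2.526]
contact_force: [0.1, 0.3, -0.2]
opening: 0.998
```

Run:
```python
from h import *
s=r.sense(); print(s['eef_pos'],s['tcp_rot'],s['clock'])
go(467.4,-181.9,136.5,2.52)
```

```text
[ 467.48659378 -182.10582311  197.42026558] [3.14117322e+00 8.65840875e-04 2.52627767e+00] 3.2833
cm tool: [0.02 0.01 6.09] turn 0.006 clock 3.3
```

{"api": "drive_tool", "payload": {"deltas": [[0, 0, 1.5, 0], [0, 0, 2.0, 0], [0, 0, 1.5, 0], [0, 0, 1.1, 0], [0, 0, 0, 0], [0, 0, 0, 0]]}}

```text
clock: 3.78
eef_pos: [466.8, -182.8, 136.1]
tcp_rot: [3.142, -0.0, 2.523]
contact_force: [-0.8, -0.2, 0.3]
opening: 0.995
```

{"api": "drive_tool", "payload": {"deltas": [[0, 0, 0, 0], [0, 0, 0, 0], [0, 0, 0, 0], [0, 0, 0, 0], [0, 0, 0, 0], [0, 0, 0, 0], [0, 0, 0, 0], [0, 0, 0, 0]], "jaw": 1, "force": 30}}

```text
clock: 4.45
eef_pos: [466.5, -183.0, 135.7]
tcp_rot: [-3.142, 0.0, 2.522]
contact_force: [-0.4, -0.2, -0.3]
opening: -0.003
```

{"api": "drive_tool", "payload": {"deltas": [[0, 0, -0.5, 0], [0, 0, -1, 0], [0, 0, -2, 0], [0, 0, -2, 0], [0, 0, -1, 0], [0, 0, 0, 0]]}}

```text
clock: 4.95
eef_pos: [468.1, -183.6, 203.5]
tcp_rot: [3.14, 0.005, 2.522]
contact_force: [-0.4, 0.1, 0.2]
opening: -0.004
```

Run:
```python
from h import *
W,p=cloud('w2')
# bare patch: low points near (470,-35)
for x in (440,455,470,485):
  for y in (-60,-45,-30,-15): 
    m=np.hypot(W[...,0]-x,W[...,1]-y)<55; q=W[m]; print((x,y),np.nanmax(q[:,2]).round(),end=' ')
go(470,-35,60)
```

```text
(440, -60) 444.0 (440, -45) 444.0 (440, -30) 444.0 (440, -15) 444.0 (455, -60) 444.0 (455, -45) 444.0 (455, -30) 444.0 (455, -15) 444.0 (470, -60) 444.0 (470, -45) 444.0 (470, -30) 444.0 (470, -15) 443.0 (485, -60) 444.0 (485, -45) 444.0 (485, -30) 444.0 (485, -15) 443.0 cm tool: [ 8.48 12.2  14.35] clock 5.0
```

Run:
```python
from h import *
print(r.sense()['tcp_rot'], r.tcp_to_tips if hasattr(r,'tcp_to_tips') else '')
shot('wrist','w3'); shot('side','side3'); a=cv2.imread('pics/w3.png'); b=cv2.imread('pics/side3.png')[180:390,230:430]
b=cv2.resize(b,(400,420),interpolation=cv2.INTER_CUBIC)
cv2.imwrite('pics/c3.png',np.hstack([cv2.resize(a,(400,300),interpolation=cv2.INTER_AREA),b[:300]]) if 0 else np.hstack([a[:, :400],b]))
```

```text
[3.14042476 0.00467273 2.52179275] 17.0
```

View pics/c3.png

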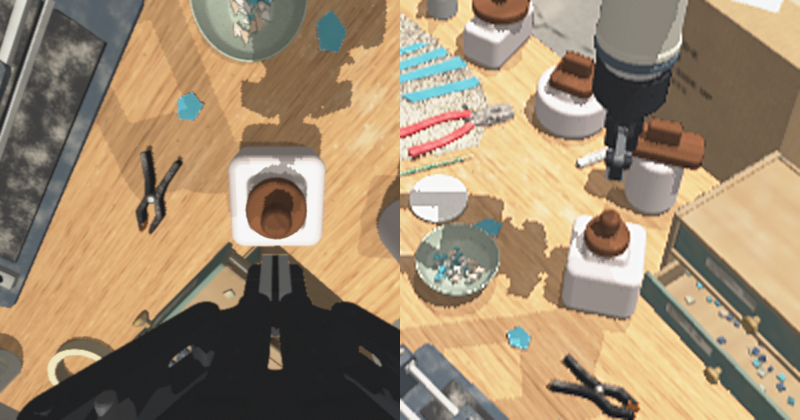

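Run:
```python
from h import *
z=np.load('pics/side3.npz')
for X in ((468,-184,186),(468,-184,203),(467,-182,145)):
    c=z['R']@np.array(X)+z['t']; print(X,(z['fx']*c[0]/c[2]+z['cx']).round(),(z['fy']*c[1]/c[2]+z['cy']).round())
W,p=cloud('side3')
for u,v in ((337,264),(338,262),(339,255),(339,250),(333,288)): print((u,v),W[v,u].round(1),p[v,u])
b=(140,140,330,250)
print(rect(pts('w3',b,138,160,'dark',0)),rect(pts('w3',b,108,160,'dark',0)))
W,p=cloud('w3')
for v in range(245,300,8): print(v,W[v,275].round(),W[v,290].round())
```

```text
(468, -184, 186) 335.0 277.0
(468, -184, 203) 336.0 272.0
(467, -182, 145) 332.0 288.0
(337, 264) [ 460.2 -193.4  243. ] [40 40 42]
(338, 262) [ 434.5 -229.9  298.2] [64 65 66]
(339, 255) [ 436.7 -226.3  314.3] [142 141 141]
(339, 250) [ 439.7 -219.5  320.8] [142 142 143]
(333, 288) [ 466.6 -185.4  147.7] [130  86  62]
c(467.4,-184.0) 23.9x23.1 long-axis yaw 0.925 z 142.6 n729 c(467.2,-183.1) 52.3x51.6 long-axis yaw -0.654 z 113.3 n2845
245 [ 531. -230.   11.] [ 548. -218.   -3.]
253 [nan nan nan] [ 558. -224.   -2.]
261 [ 457. -177.  225.] [ 557. -225.   20.]
269 [ 457. -177.  233.] [ 465. -174.  226.]
277 [ 457. -177.  240.] [ 464. -174.  233.]
285 [ 457. -177.  247.] [ 461. -172.  246.]
293 [ 458. -178.  251.] [ 459. -172.  254.]
```

Run:
```python
from h import *
A=axes(); e=np.array([468.1,-183.6,203.5])
for f,b in (('w3',(235,240,320,330)),('side3',(315,240,350,285))):
    W,p=cloud(f); a,bb,c,d=b
    q=W[bb:d,a:c].reshape(-1,3); k=p[bb:d,a:c].reshape(-1,3).astype(int)
    q=q[(q[:,2]>170)&(q[:,2]<262)&(k.max(1)<110)]; t=(q-e)@A.T
    t=t[np.hypot(t[:,0],t[:,1])<40]
    print(f,len(t)); 
    for z0 in range(-60,30,6):
        h=t[(t[:,2]>=z0)&(t[:,2]<z0+6)]
        if len(h): print(z0,len(h),h.min(0).round(1),h.max(0).round(1))
```

```text
w3 3168
-60 684 [  1.  -15.7 -58.5] [ 16.3  15.8 -54. ]
-54 488 [ -5.4 -17.  -54. ] [ 15.7  16.1 -48. ]
-48 425 [ -5.8 -14.4 -48. ] [ 13.9  12.  -42. ]
-42 441 [  8.  -14.5 -42. ] [ 14.   12.2 -36. ]
-36 403 [  7.8 -15.1 -36. ] [ 13.7  12.2 -30.1]
-30 362 [  7.7 -15.  -30. ] [ 13.7  12.1 -24. ]
-24 295 [  8.1 -14.8 -24. ] [ 13.4  12.  -18. ]
-18 70 [  7.9 -12.8 -18. ] [ 13.4   9.9 -13.3]
side3 51
-60 2 [ -6.6   2.6 -57.5] [  4.3   4.9 -54.6]
-48 2 [ -5.5 -17.8 -47.7] [  3.3 -15.6 -44.5]
-42 11 [ -6.  -15.  -41.4] [  4.9 -11.5 -36.3]
-36 17 [-10.4 -14.9 -35.6] [  9.4  -4.3 -30.8]
-30 13 [ -5.3 -14.4 -28.8] [  6.6  -7.2 -24.6]
-24 4 [ -7.7 -12.3 -23.2] [  3.1  -7.7 -19.7]
-18 2 [ -6.   -5.9 -14.3] [  5.2  -5.2 -13.1]
```

{"api": "drive_tool", "payload": {"deltas": [[0, 0, 0, 0], [0, 0, 0, 0], [0, 0, 0, 0], [0, 0, 1, 0], [0, 0, 2, 0], [0, 0, 2.5, 0], [0, 0, 2, 0], [0, 0, 1.5, 0], [0, 0, 0.8, 0], [0, 0, 0, 0], [0, 0, 0, 0]], "jaw": 0}}

```text
clock: 5.97
eef_pos: [466.4, -182.9, 102.3]
tcp_rot: [-3.141, -0.001, 2.522]
contact_force: [0.6, 0.0, 0.3]
opening: 0.998
```

{"api": "drive_tool", "payload": {"deltas": [[0, 0, 0, 0], [0, 0, 0, 0], [0, 0, 0, 0], [0, 0, 0, 0], [0, 0, 0, 0], [0, 0, 0, 0], [0, 0, 0, 0]], "jaw": 1, "force": 30}}

```text
clock: 6.55
eef_pos: [466.8, -183.1, 103.3]
tcp_rot: [3.141, 0.001, 2.522]
contact_force: [-1.4, 0.5, 5.1]
opening: 0.274
```

{"api": "drive_tool", "payload": {"deltas": [[0, 0, -0.5, 0], [0, 0, -1.5, 0], [0, 0, -2, 0], [0, 0, -2, 0], [0.8, 1.1, -0.5, 0], [1.6, 2.2, 0, 0], [1.6, 2.2, 0, 0], [1.6, 2.2, 0, 0], [1.6, 2.2, 0, 0], [1.6, 2.2, 0, 0], [0.8, 1.05, 0, 0], [0, 0, 0, 0]]}}

```text
clock: 7.55
eef_pos: [464.5, -18.0, 168.0]
tcp_rot: [3.141, -0.0, 2.524]
contact_force: [-0.2, -0.5, 0.1]
opening: 0.276
```

Run:
```python
from h import *
print(r.sense()['opening']); shot('wrist','w4'); go(465,-20,7)
q=pts('w4',(150,120,420,300),100,240,'dark',0); print(rect(q))
```

```text
0.2760754849840111
cm tool: [-0.07 -0.05 16.09] clock 7.6
c(455.3,-13.7) 52.8x28.1 long-axis yaw 0.923 z 179.5 n4954
```

View pics/w4.png

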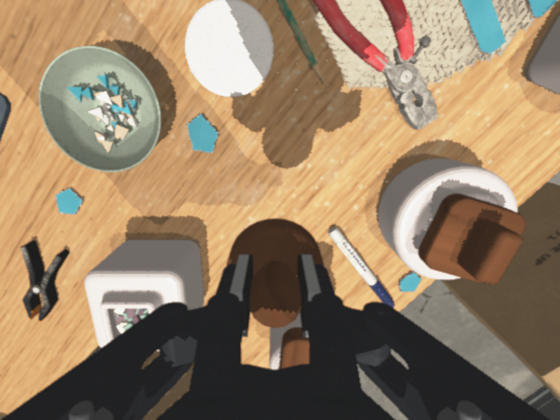

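{"api": "drive_tool", "payload": {"deltas": [[0, 0, 1.5, 0], [0, 0, 3, 0], [0, 0, 3, 0], [0, 0, 3, 0], [0, 0, 2.5, 0], [0, 0, 1.5, 0], [0, 0, 0.9, 0], [0, 0, 0.5, 0], [0, 0, 0.3, 0], [0, 0, 0, 0], [0, 0, 0, 0]]}}

```text
clock: 8.52
eef_pos: [465.5, -20.4, 6.4]
tcp_rot: [3.141, 0.001, 2.522]
contact_force: [-0.4, 0.5, 0.6]
opening: 0.276
```

Run:
```python
from h import *
b=(85,265,200,350)
print('neck',rect(pts('w4',b,90,104,'',0))); print('body',rect(pts('w4',b,78,90,'white',0)))
```

```text
neck c(456.3,-184.5) 62.8x36.0 long-axis yaw -1.546 z 94.5 n1291
body c(468.6,-183.2) 89.3x84.2 long-axis yaw 0.944 z 83.2 n3123
```

{"api": "drive_tool", "payload": {"deltas": [[0, 0, 0, 0], [0, 0, 0, 0], [0, 0, 0, 0], [0, 0, 0, 0], [0, 0, 0, 0], [0, 0, -1.5, 0], [0, 0, -3, 0], [0, 0, -3.5, 0], [0, 0, -3.5, 0], [0, 0, -3, 0], [0, 0, -2, 0], [0, 0, -1, 0]], "jaw": 0}}

```text
clock: 9.52
eef_pos: [466.1, -20.2, 183.6]
tcp_rot: [3.139, 0.004, 2.522]
contact_force: [1.5, -0.8, 0.2]
opening: 0.997
```

{"api": "drive_tool", "payload": {"deltas": [[-0.2, 1.7, 0, 0], [-0.3, 3, 0, 0], [-0.4, 3, 0, 0], [-0.4, 3, 0, 0], [-0.3, 3, 0, 0], [-0.4, 2, 0, 0], [0, 1, 0, 0], [0, 0, 0, 0.1], [0, 0, 0, 0.1], [0, 0, 0, 0.087], [0, 0, 0, 0], [0, 0, 0, 0]]}}

```text
clock: 10.52
eef_pos: [577.3, 103.7, 180.0]
tcp_rot: [-3.14, -0.001, 2.237]
contact_force: [0.4, -1.0, 0.2]
opening: 0.999
```

Run:
```python
from h import *
print(r.sense()['eef_pos']); shot('wrist','w5'); go(578.6,104.3,84,2.235)
b=(180,150,380,340)
print('knob',rect(pts('w5',b,115,135,'dark',0))); print('face',rect(pts('w5',b,85,135,'dark',0))); print('body',rect(pts('w5',b,55,68,'white',0)))
b=(0,0,180,420)
print('slim lid',rect(pts('w5',(0,40,300,330),40,55,'dark',0)),rect(pts('w5',(0,40,300,330),12,55,'dark',0)))
```

```text
[577.31128198 103.72617112 180.03454786]
cm tool: [-0.02  0.12  9.62] turn 0.003 clock 10.6
knob c(579.3,104.6) 42.7x19.7 long-axis yaw -0.891 z 122.2 n1361
face c(579.3,104.7) 67.7x66.7 long-axis yaw 0.673 z 93.0 n5780
body c(578.5,110.4) 113.7x88.3 long-axis yaw 0.618 z 61.6 n3608
slim lid c(467.1,-21.0) 23.2x22.2 long-axis yaw -0.966 z 46.3 n437 c(467.6,-19.1) 53.2x47.6 long-axis yaw -0.315 z 17.2 n1790
```

View pics/w5.png

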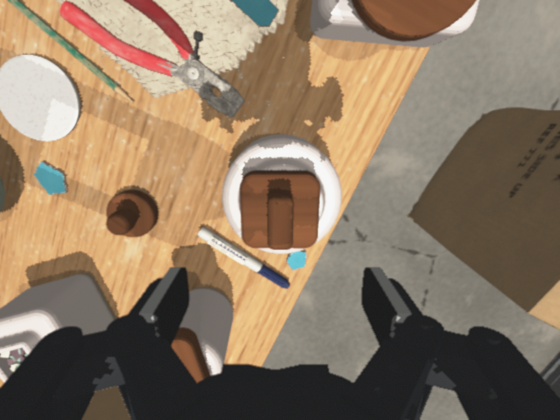

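{"api": "drive_tool", "payload": {"deltas": [[0, 0.2, 1.5, 0], [0, 0, 2.5, 0], [0, 0, 2.5, 0], [0, 0, 2, 0], [0, 0, 1.1, 0], [0, 0, 0, 0], [0, 0, 0, 0]]}}

```text
clock: 11.15
eef_pos: [579.5, 105.3, 84.7]
tcp_rot: [-3.141, -0.0, 2.236]
contact_force: [-0.2, -0.1, 0.2]
opening: 1.001
```

{"api": "drive_tool", "payload": {"deltas": [[0, 0, 0, 0], [0, 0, 0, 0], [0, 0, 0, 0], [0, 0, 0, 0], [0, 0, 0, 0], [0, 0, 0, 0], [0, 0, 0, 0]], "jaw": 1, "force": 30}}

```text
clock: 11.73
eef_pos: [579.9, 105.4, 85.3]
tcp_rot: [3.141, 0.0, 2.235]
contact_force: [-1.9, -0.8, 5.9]
opening: 0.227
```

{"api": "drive_tool", "payload": {"deltas": [[0, 0, -0.5, 0], [0, 0, -1.5, 0], [0, 0, -2.5, 0], [0, 0, -2.5, 0], [0, 0, -2, 0], [0, 0, -1, 0], [0, 0, 0, 0], [0, 0, 0, 0]]}}

```text
clock: 12.4
eef_pos: [579.5, 105.4, 184.4]
tcp_rot: [3.141, 0.0, 2.235]
contact_force: [-0.9, -0.4, -0.8]
opening: 0.225
```

Run:
```python
from h import *
s=r.sense(); print(s['eef_pos'],s['tcp_rot'],s['opening']); shot('wrist','w6')
b=(150,100,400,360)
q=pts('w6',b,s['eef_pos'][2]+6,s['eef_pos'][2]+14,'dark',0); print('held face',rect(q)); go(470.8,-184,190,2.518)
```

```text
[579.51509507 105.38028387 184.43864819] [3.14140677e+00 9.71746461e-05 2.23484502e+00] 0.22545995102491265
held face c(572.8,110.4) 66.0x49.2 long-axis yaw 0.654 z 191.1 n4222
cm tool: [-16.12 -26.34  -0.64] turn -0.283 clock 12.4
```

Run:
```python
from h import *
b=(225,140,330,250)
q=pts('w3',b,78,90,'white',0); print('body',rect(q))
go(471.3,-182,190,2.518)
```

```text
body c(469.9,-184.6) 90.4x89.9 long-axis yaw -0.619 z 81.8 n4823
cm tool: [-15.99 -26.18  -0.64] turn -0.283 clock 12.4
```

{"api": "drive_tool", "payload": {"deltas": [[-0.8, -1.2, -0.3, 0], [-1.8, -3, -0.3, 0], [-1.9, -3.2, 0, 0], [-1.9, -3.2, 0, 0], [-1.9, -3.2, 0, 0], [-1.9, -3.2, 0, 0], [-1.9, -3.2, 0, 0], [-1.8, -3, 0, 0], [-1.3, -2, 0, 0], [-0.8, -1.0, 0, 0]]}}

```text
clock: 13.28
eef_pos: [469.2, -184.7, 189.5]
tcp_rot: [-3.139, -0.002, 2.233]
contact_force: [0.2, -0.3, -0.8]
opening: 0.221
```

{"api": "drive_tool", "payload": {"deltas": [[0, 0, 0, -0.1], [0, 0, 0, -0.1], [0, 0, 0, -0.086], [0, 0, 0, 0], [0, 0, 0, 0], [0, 0, 0, 0]]}}

```text
clock: 13.78
eef_pos: [471.3, -182.1, 190.1]
tcp_rot: [-3.141, -0.001, 2.518]
contact_force: [-0.9, -0.3, -1.1]
opening: 0.229
```

Run:
```python
from h import *
s=r.sense(); print(s['eef_pos'],s['tcp_rot'],s['opening']); shot('wrist','w7'); go(471,-182.1,97.5,2.521)
z=s['eef_pos'][2]
q=pts('w7',(100,100,450,400),z+4,z+12,'dark',0); print('held face',rect(q)); t=(q-s['eef_pos'])@axes().T; print(t.min(0),t.max(0))
print('jar',rect(pts('w7',(100,50,450,400),78,90,'white',0)))
```

```text
[ 471.31243336 -182.08833202  190.05508985] [-3.14119556e+00 -1.19457668e-03  2.51791238e+00] 0.2293464214891838
cm tool: [ 0.04 -0.03  9.27] turn -0.003 clock 13.8
held face c(465.1,-178.5) 68.3x53.0 long-axis yaw 0.922 z 197.5 n5905
[-20.24215054 -35.17093824 -11.97850841] [33.32843403 32.85142061 -4.00455715]
jar c(452.0,-171.3) 90.2x43.4 long-axis yaw 0.953 z 83.6 n3246
```

View pics/w7.png

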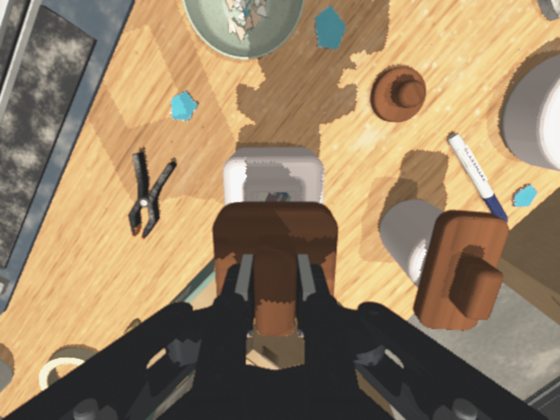

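{"api": "drive_tool", "payload": {"deltas": [[-0.15, -0.13, 1, 0], [0, 0, 2, 0], [0, 0, 2, 0], [0, 0, 1.5, 0], [0, 0, 1, 0], [0, 0, 0.5, 0], [0, 0, 0, 0], [0, 0, 0, 0]]}}

```text
clock: 14.5
eef_pos: [472.6, -184.1, 110.8]
tcp_rot: [3.142, 0.0, 2.521]
contact_force: [-0.1, 0.5, -1.1]
opening: 0.222
```

{"api": "drive_tool", "payload": {"deltas": [[0, 0, 0.3, 0], [0, 0, 0.3, 0], [0, 0, 0.3, 0], [0, 0, 0.3, 0], [0, 0, 0, 0], [0, 0, 0, 0]]}}

```text
clock: 15.0
eef_pos: [472.3, -184.0, 98.6]
tcp_rot: [-3.142, -0.0, 2.521]
contact_force: [-0.8, 0.4, -1.3]
opening: 0.228
```

{"api": "drive_tool", "payload": {"deltas": [[0, 0, 0.15, 0], [0, 0, 0.1, 0], [0, 0, 0, 0]]}}

```text
clock: 15.25
eef_pos: [472.4, -184.1, 96.3]
tcp_rot: [3.142, 0.0, 2.521]
contact_force: [-0.5, 0.6, 0.2]
opening: 0.228
```

{"api": "drive_tool", "payload": {"deltas": [[0, 0, 0, 0], [0, 0, 0, 0], [0, 0, 0, 0], [0, 0, 0, 0], [0, 0, 0, 0], [0, 0, 0, 0], [0, 0, -1.5, 0], [0, 0, -2.5, 0], [0, 0, -3, 0], [0, 0, -2, 0], [0, 0, 0, 0], [0, 0, 0, 0]], "jaw": 0}}

```text
clock: 16.25
eef_pos: [473.1, -184.3, 187.2]
tcp_rot: [3.141, 0.003, 2.521]
contact_force: [-0.4, -0.4, -0.5]
opening: 1.001
```

Run:
```python
from h import *
s=r.sense(); print(s['eef_pos']); shot('wrist','w8'); go(540.6,300.8,190,2.521)
b=(150,100,420,320)
for n,a in (('knob',(128,142,'dark')),('face',(95,142,'dark')),('jar',(78,90,'white'))): 
    q=pts('w8',b,*a,0); print(n,rect(q))
    if n=='face':
        f=q[abs(q[:,2]-104)<6]; A=np.c_[f[:,:2]-f[:,:2].mean(0),np.ones(len(f))]; print(np.linalg.lstsq(A,f[:,2],rcond=None)[0])
```

```text
[ 473.09282761 -184.27360341  187.20124441]
cm tool: [22.64 43.41 -0.39] turn -0.000 clock 16.3
knob c(470.7,-184.9) 42.7x19.4 long-axis yaw -0.609 z 131.9 n1351
face c(470.9,-184.5) 67.1x66.7 long-axis yaw -0.619 z 102.7 n5867
[-5.85852743e-04 -2.30756131e-03  1.02319513e+02]
jar c(469.8,-184.7) 90.2x90.1 long-axis yaw -0.621 z 81.9 n3057
```

{"api": "drive_tool", "payload": {"deltas": [[0.9, 1.8, -0.5, 0], [1.8, 3.4, 0, 0], [1.8, 3.4, 0, 0], [1.8, 3.4, 0, 0], [1.8, 3.4, 0, 0], [1.8, 3.4, 0, 0], [1.8, 3.4, 0, 0], [1.8, 3.4, 0, 0], [1.8, 3.4, 0, 0], [1.8, 3.4, 0, 0], [1.8, 3.4, 0, 0], [1.8, 3.4, 0, 0]]}}

```text
clock: 17.3
eef_pos: [531.0, 256.9, 189.4]
tcp_rot: [-3.139, -0.001, 2.521]
contact_force: [0.6, -0.3, 0.1]
opening: 0.998
```

{"api": "drive_tool", "payload": {"deltas": [[1.2, 2.5, 0, 0], [0.7, 1.6, 0, 0], [0, 0, 0, 0], [0, 0, 0, 0]]}}

```text
clock: 17.63
eef_pos: [539.4, 299.8, 189.2]
tcp_rot: [-3.139, -0.001, 2.523]
contact_force: [-0.3, -0.7, 0.6]
opening: 1.004
```

Run:
```python
from h import *
s=r.sense(); print(s['eef_pos']); shot('wrist','w9')
b=(120,60,420,330)
for n,a in (('knob',(122,142,'dark')),('face',(92,142,'dark')),('jar',(64,76,'white'))): 
    q=pts('w9',b,*a,0); print(n,rect(q))
go(540.6,300.8,92,2.521)
W,p=cloud('w9'); q=W.reshape(-1,3); q=q[(np.hypot(q[:,0]-541,q[:,1]-301)<130)&(q[:,1]>340)&(q[:,2]>30)&(q[:,2]<130)]; print(len(q), q.min(0) if len(q) else '',q.max(0) if len(q) else '')
```

```text
[539.41988911 299.79851675 189.2269825 ]
knob c(541.2,300.2) 24.0x23.5 long-axis yaw 0.802 z 130.4 n783
face c(541.4,300.3) 92.4x91.5 long-axis yaw -0.638 z 100.9 n8791
jar c(497.1,277.3) 74.6x32.0 long-axis yaw -1.271 z 69.4 n1270
cm tool: [0.01 0.22 9.75] turn 0.000 clock 17.7
3362 [460.31444748 340.00555108  30.02082146] [588.18019021 427.19203961 127.30105471]
```

View pics/w9.png

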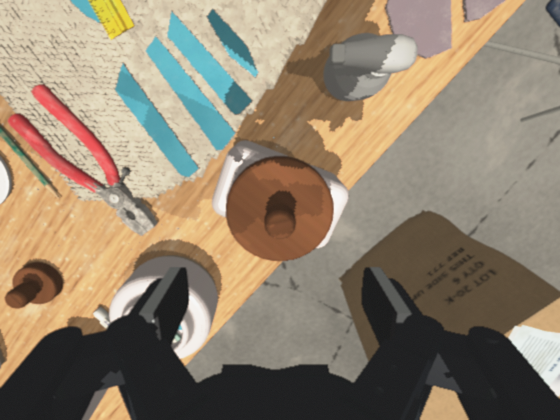

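{"api": "drive_tool", "payload": {"deltas": [[-0.1, 0.25, 1.5, 0], [0, 0, 2.5, 0], [0, 0, 2.5, 0], [0, 0, 2, 0], [0, 0, 1.1, 0], [0, 0, 0, 0], [0, 0, 0, 0]]}}

```text
clock: 18.27
eef_pos: [542.6, 300.2, 95.1]
tcp_rot: [-3.141, -0.0, 2.52]
contact_force: [0.1, -0.3, -0.2]
opening: 0.999
```

{"api": "drive_tool", "payload": {"deltas": [[0, 0, 0, 0], [0, 0, 0, 0], [0, 0, 0, 0], [0, 0, 0, 0], [0, 0, 0, 0], [0, 0, 0, 0], [0, 0, 0, 0]], "jaw": 1, "force": 35}}

```text
clock: 18.85
eef_pos: [543.0, 301.3, 96.0]
tcp_rot: [3.141, 0.0, 2.521]
contact_force: [-1.4, -0.6, 6.1]
opening: 0.269
```

{"api": "drive_tool", "payload": {"deltas": [[0, 0, -0.5, 0], [0, 0, -1.5, 0], [0, 0, -2.5, 0], [0, 0, -2.5, 0], [0, 0, -2, 0], [0, 0, -1, 0], [0, 0, 0, 0], [0, 0, 0, 0]]}}

```text
clock: 19.52
eef_pos: [542.5, 301.1, 194.9]
tcp_rot: [3.141, 0.0, 2.521]
contact_force: [-0.4, 0.8, -1.0]
opening: 0.272
```

Run:
```python
from h import *
s=r.sense(); print(s['eef_pos'],s['tcp_rot'],s['opening'])
for f,b in (('w8',(430,0,560,420)),('w2',(340,140,450,250)),('w7',(480,30,560,190)),('w6',(150,50,420,400))):
    q=pts(f,b,56,68,'white',0)
    if len(q)<50: continue
    # circle fit of outer boundary: convex hull
    from scipy.optimize import least_squares
    h=cv2.convexHull(q[:,:2].astype(np.float32))[:,0]
    o=least_squares(lambda c:np.hypot(*(h-c[:2]).T)-57.5,[578,108],loss='soft_l1'); print(f,len(h),o.x,o.cost)
go(578,106,185)
```

```text
[542.54956998 301.07029718 194.94230182] [3.14140604e+00 8.93431080e-05 2.52086144e+00] 0.2718360117282134
w8 18 [578.51345842 106.8516953 ] 1.9920530064853785
w2 42 [579.62506824 106.99685196] 7.818667206099551
w7 18 [580.09001303 106.07264641] 2.8192519655313815
w6 35 [580.06526581 106.30070749] 5.040401007306958
cm tool: [-14.23 -13.81   0.99] clock 19.5
```

{"api": "drive_tool", "payload": {"deltas": [[-1.4, -1.2, 0, 0], [-2.5, -2.4, 0, 0], [-2.7, -2.6, 0, 0], [-2.7, -2.6, 0, 0], [-2.6, -2.4, 0, 0], [-1.6, -1.5, 0, 0], [-0.9, -0.8, 0, 0], [0, 0, 0, 0], [0, 0, 0, 0], [0, 0, 0, 0]]}}

```text
clock: 20.35
eef_pos: [580.8, 108.6, 194.4]
tcp_rot: [-3.141, -0.001, 2.521]
contact_force: [0.1, -0.1, -1.4]
opening: 0.271
```

```bash
cat >> h.py <<'E'
from scipy.optimize import least_squares
def circ(q,R,c0):
    h=cv2.convexHull(q[:,:2].astype(np.float32))[:,0]
    o=least_squares(lambda c:np.hypot(*(h-c[:2]).T)-R,c0,loss='soft_l1'); return o.x.round(1),round(o.cost,1)
E
python3 - <<'E'
from h import *
s=r.sense(); e=s['eef_pos']; print(e,s['tcp_rot'],s['opening']); shot('wrist','w10')
b=(100,30,460,400)
q=pts('w10',b,e[2]-1,e[2]+10,'dark',0); 
t=(q-e)@axes().T; t=t[t[:,0]>0]; print(t.min(0),t.max(0))
print('held in tool',circ(t,46.5,[0,0]))
j=pts('w10',b,56,68,'white',0); t=(j-e)@axes().T; h=t[:,:2]; 
h=cv2.convexHull(h.astype(np.float32))[:,0]; h=h[h[:,0]>20]; o=least_squares(lambda c:np.hypot(*(h-c).T)-57.5,[0,0],loss='soft_l1'); print('jar in tool',o.x,o.cost,len(h))
# oblong jar now bare
b=(300,0,560,200)
for n,a in (('neck',(78,92,'white')),('jar',(60,76,'white'))): print(n,rect(pts('w10',b,*a,0)))
E
```

```text
[580.81406469 108.55242195 194.44084874] [-3.14113393e+00 -1.15918613e-03  2.52117602e+00] 0.27059177195020023
[ 1.72679944e-02 -4.78542366e+01 -9.26247463e+00] [47.18039538 45.44581309  0.99967302]
held in tool (array([ 0.8, -1.3]), np.float64(34.9))
jar in tool [-0.9071237  -1.23934483] 0.8641077186657702 24
neck c(541.0,301.0) 92.4x36.7 long-axis yaw 0.592 z 83.3 n2731
jar c(541.0,301.1) 123.3x71.1 long-axis yaw 0.592 z 69.7 n5662
```

View pics/w10.png

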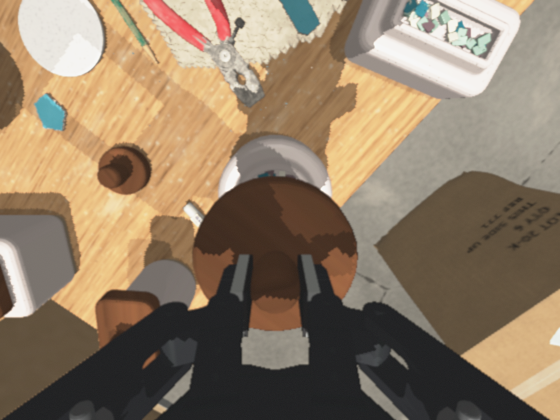

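{"api": "drive_tool", "payload": {"deltas": [[-0.12, 0, 1, 0], [0, 0, 2, 0], [0, 0, 2.5, 0], [0, 0, 2.3, 0], [0, 0, 1.5, 0], [0, 0, 0.9, 0], [0, 0, 0, 0], [0, 0, 0, 0]]}}

```text
clock: 21.07
eef_pos: [582.1, 107.3, 92.9]
tcp_rot: [-3.141, -0.0, 2.521]
contact_force: [0.6, 0.5, -0.6]
opening: 0.27
```

{"api": "drive_tool", "payload": {"deltas": [[0, 0, 0.3, 0], [0, 0, 0.3, 0], [0, 0, 0.3, 0], [0, 0, 0.3, 0], [0, 0, 0.15, 0], [0, 0, 0, 0], [0, 0, 0, 0]]}}

```text
clock: 21.65
eef_pos: [582.3, 106.8, 79.7]
tcp_rot: [-3.142, -0.0, 2.521]
contact_force: [-0.2, 0.6, -1.2]
opening: 0.271
```

Contact-free inside; lower the last bit, release, rise.

{"api": "drive_tool", "payload": {"deltas": [[0, 0, 0.15, 0], [0, 0, 0.1, 0], [0, 0, 0, 0]]}}

```text
clock: 21.9
eef_pos: [582.3, 106.8, 77.1]
tcp_rot: [3.142, 0.0, 2.521]
contact_force: [1.1, -0.6, -0.0]
opening: 0.272
```

{"api": "drive_tool", "payload": {"deltas": [[0, 0, 0, 0], [0, 0, 0, 0], [0, 0, 0, 0], [0, 0, 0, 0], [0, 0, 0, 0], [0, 0, 0, 0], [0, 0, -1.5, 0], [0, 0, -2.5, 0], [0, 0, -3.5, 0], [0, 0, -3, 0], [0, 0, -2, 0], [0, 0, 0, 0]], "jaw": 0}}

```text
clock: 22.9
eef_pos: [584.9, 107.4, 207.2]
tcp_rot: [3.136, 0.005, 2.521]
contact_force: [1.5, 0.1, 0.2]
opening: 1.001
```

```bash
cat >> h.py <<'E'
def plane(q,z,w=6):
    f=q[abs(q[:,2]-z)<w]; A=np.c_[f[:,:2]-f[:,:2].mean(0),np.ones(len(f))]; return np.linalg.lstsq(A,f[:,2],rcond=None)[0].round(4)
E
python3 - <<'E'
from h import *
s=r.sense(); e=s['eef_pos']; print(e); shot('wrist','w11')
b=(120,60,440,330)
for n,a in (('knob',(102,120,'dark')),('face',(70,120,'dark')),('jar',(56,68,'white'))): 
    q=pts('w11',b,*a,0); print(n,rect(q))
    if n=='face': print(plane(q,82))
b=(0,180,250,420)
print('obl lid',rect(pts('w11',b,110,160,'dark',0)))
go(605.9,-83.5,195,2.43)
E
```

```text
[584.91325593 107.3527714  207.17142353]
knob c(576.8,-54.2) 31.4x28.9 long-axis yaw -0.569 z 116.4 n691
face c(578.7,106.7) 92.1x91.2 long-axis yaw 0.107 z 79.2 n6936
[-3.10000e-03 -1.10000e-03  7.90795e+01]
jar c(572.4,111.4) 111.8x96.8 long-axis yaw 0.900 z 58.6 n1866
obl lid c(569.1,-71.1) 64.6x31.6 long-axis yaw -1.273 z 116.8 n1260
cm tool: [-12.88 -14.22   0.98] turn 0.091 clock 22.9
```

{"api": "drive_tool", "payload": {"deltas": [[-1.2, -1.3, 0, 0], [-2.4, -2.6, 0, 0], [-2.6, -2.8, 0, 0], [-2.6, -2.8, 0, 0], [-2.4, -2.6, 0, 0], [-1.2, -1.3, 0, 0], [-0.5, -0.7, 0, 0], [0, 0, 0, 0.09], [0, 0, 0, 0], [0, 0, 0, 0], [0, 0, 0, 0]]}}

```text
clock: 23.87
eef_pos: [604.8, -82.0, 201.7]
tcp_rot: [-3.141, -0.001, 2.434]
contact_force: [0.4, 0.5, -0.9]
opening: 1.0
```

Run:
```python
from h import *
s=r.sense(); e=s['eef_pos']; print(e,s['tcp_rot']); shot('wrist','w12')
b=(120,60,440,330)
for n,a in (('knob',(140,160,'dark')),('face',(110,160,'dark')),('jar',(93,106,'white'))): 
    q=pts('w12',b,*a,0); print(n,rect(q))
    if n=='knob': print('knob in tool',((q-e)@axes().T).mean(0))
    if n=='face': print(plane(q,120))
    if n=='jar': print(circ(q,37,[605,-83]))
```

```text
[604.83978644 -81.97142856 201.66990933] [-3.14126935e+00 -8.74579764e-04  2.43400023e+00]
knob c(606.6,-84.0) 43.0x19.5 long-axis yaw -0.718 z 149.2 n1441
knob in tool [-0.67854749 -0.52240257 52.99613139]
face c(606.5,-84.0) 108.9x53.7 long-axis yaw -0.706 z 119.9 n7269
[-4.000000e-04 -1.600000e-03  1.196242e+02]
jar c(626.7,-58.2) 42.7x8.0 long-axis yaw -0.662 z 98.5 n292
(array([605.3, -83.7]), np.float64(31.2))
```

{"api": "drive_tool", "payload": {"deltas": [[-0.25, 0.08, 1.5, 0], [0, 0, 2.3, 0], [0, 0, 2.3, 0], [0, 0, 1.7, 0], [0, 0, 1.0, 0], [0, 0, 0, 0], [0, 0, 0, 0]]}}

```text
clock: 24.5
eef_pos: [607.6, -83.5, 114.2]
tcp_rot: [-3.141, -0.0, 2.432]
contact_force: [0.1, -0.4, 1.0]
opening: 1.0
```

{"api": "drive_tool", "payload": {"deltas": [[0, 0, 0, 0], [0, 0, 0, 0], [0, 0, 0, 0], [0, 0, 0, 0], [0, 0, 0, 0], [0, 0, 0, 0], [0, 0, 0, 0]], "jaw": 1, "force": 35}}

```text
clock: 25.08
eef_pos: [607.9, -83.9, 114.7]
tcp_rot: [3.141, 0.001, 2.431]
contact_force: [-0.2, -0.4, 4.7]
opening: 0.225
```

{"api": "drive_tool", "payload": {"deltas": [[0, 0, -0.5, 0], [0, 0, -1.5, 0], [0, 0, -2.5, 0], [0, 0, -2.5, 0], [0, 0, -1, 0], [0, 0, 0, 0], [0, 0, 0, 0]]}}

```text
clock: 25.67
eef_pos: [607.5, -83.9, 193.9]
tcp_rot: [3.141, 0.0, 2.431]
contact_force: [-0.0, 0.9, -1.5]
opening: 0.226
```

Run:
```python
from h import *
s=r.sense(); print(s['eef_pos'],s['tcp_rot'],s['opening'])
go(541,302,195,0.592)
```

```text
[607.48815418 -83.94633198 193.94032333] [3.14141568e+00 3.16934522e-04 2.43071963e+00] 0.22599927715192475
cm tool: [30.22 24.91 -0.11] turn -1.303 clock 25.7
```

{"api": "drive_tool", "payload": {"deltas": [[1.4, 1.2, 0, 0], [2.8, 2.3, 0, 0], [3, 2.5, 0, 0], [3, 2.5, 0, 0], [3, 2.5, 0, 0], [3, 2.5, 0, 0], [3, 2.5, 0, 0], [3, 2.5, 0, 0], [3, 2.5, 0, 0], [2.6, 2.0, 0, 0], [1.6, 1.3, 0, 0], [0.8, 0.6, 0, 0]]}}

```text
clock: 26.67
eef_pos: [539.4, 304.1, 192.0]
tcp_rot: [-3.139, -0.002, 2.433]
contact_force: [0.4, 0.0, -0.7]
opening: 0.226
```

{"api": "drive_tool", "payload": {"deltas": [[0, 0, 0, -0.1], [0, 0, 0, -0.12], [0, 0, 0, -0.12], [0, 0, 0, -0.12], [0, 0, 0, -0.12], [0, 0, 0, -0.12], [0, 0, 0, -0.12], [0, 0, 0, -0.12], [0, 0, 0, -0.12], [0, 0, 0, -0.12], [0, 0, 0, -0.12], [0, 0, 0, 0]]}}

```text
clock: 27.67
eef_pos: [540.8, 300.5, 192.7]
tcp_rot: [-3.141, -0.002, -2.548]
contact_force: [0.0, 0.1, -1.2]
opening: 0.224
```

{"api": "drive_tool", "payload": {"deltas": [[0, 0, 0, 0], [0, 0, 0, 0], [0, 0, 0, 0]]}}

```text
clock: 27.92
eef_pos: [541.1, 301.4, 193.7]
tcp_rot: [3.142, -0.001, -2.556]
contact_force: [-0.5, 0.5, -0.6]
opening: 0.227
```

```bash
cat > held.py <<'E'
from h import *
import sys
def look(f,dz,b=(60,20,500,400)):
    s=r.sense(); e=s['eef_pos']; print(e,s['tcp_rot'],s['qpos'][5].round(2),s['opening']); shot('wrist',f)
    q=pts(f,b,e[2]+dz-6,e[2]+dz+6,'dark',0); t=(q-e)@axes(s).T
    print('held rect',rect(q),'tool min',t.min(0).round(1),'max',t.max(0).round(1)); return s,e,t
E
python3 - <<'E'
from held import *
s,e,t=look('w13',5.3)
j=pts('w13',(60,0,500,400),64,76,'white',0); u=(j-e)@axes(s).T; print('jar',rect(j),u.min(0).round(1),u.max(0).round(1))
E
```

```text
[541.08620658 301.44882424 193.72402304] [ 3.14159099e+00 -6.99673017e-04 -2.55550742e+00] -1.65 0.2270446875195235
held rect c(518.8,287.2) 58.4x54.2 long-axis yaw 0.584 z 198.9 n8217 tool min [ -2.8 -26.7 -11.3] max [55.6 27.5  0.7]
jar c(500.9,275.3) 70.4x26.5 long-axis yaw -0.980 z 69.5 n1593 [ 34.6 -34.7 117.7] [ 61.1  35.7 129.7]
```

View pics/w13.png

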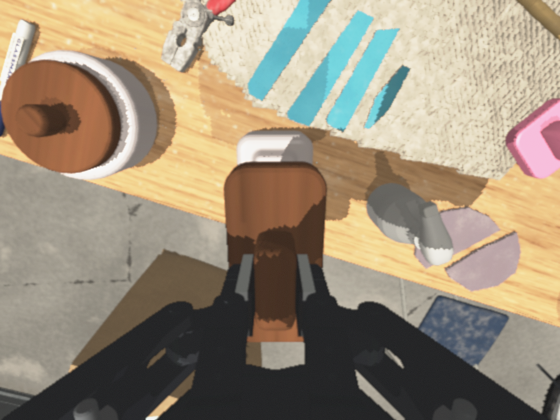

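{"api": "drive_tool", "payload": {"deltas": [[-0.08, 0, 1, 0], [0, 0, 2, 0], [0, 0, 2.3, 0], [0, 0, 2.0, 0], [0, 0, 1.4, 0], [0, 0, 0.7, 0], [0, 0, 0, 0], [0, 0, 0, 0]]}}

```text
clock: 28.63
eef_pos: [541.9, 302.3, 100.1]
tcp_rot: [3.142, -0.0, -2.553]
contact_force: [0.4, 0.1, -0.3]
opening: 0.229
```

{"api": "drive_tool", "payload": {"deltas": [[0, 0, 0.3, 0], [0, 0, 0.3, 0], [0, 0, 0.3, 0], [0, 0, 0.3, 0], [0, 0, 0.1, 0], [0, 0, 0, 0], [0, 0, 0, 0]]}}

```text
clock: 29.22
eef_pos: [541.9, 302.3, 87.2]
tcp_rot: [-3.142, -0.0, -2.552]
contact_force: [0.6, -0.1, -0.1]
opening: 0.225
```

{"api": "drive_tool", "payload": {"deltas": [[0, 0, 0.15, 0], [0, 0, 0.1, 0], [0, 0, 0, 0]]}}

```text
clock: 29.47
eef_pos: [542.0, 302.3, 84.8]
tcp_rot: [-3.142, 0.0, -2.552]
contact_force: [-1.1, -0.3, 0.2]
opening: 0.225
```

{"api": "drive_tool", "payload": {"deltas": [[0, 0, 0, 0], [0, 0, 0, 0], [0, 0, 0, 0], [0, 0, 0, 0], [0, 0, 0, 0], [0, 0, 0, 0], [0, 0, -1.5, 0], [0, 0, -2.5, 0], [0, 0, -3.5, 0], [0, 0, -3, 0], [0, 0, -1, 0], [0, 0, 0, 0]], "jaw": 0}}

```text
clock: 30.47
eef_pos: [543.6, 303.2, 203.0]
tcp_rot: [-3.141, 0.006, -2.552]
contact_force: [-0.1, 0.5, -0.0]
opening: 0.998
```

{"api": "drive_tool", "payload": {"deltas": [[0, 0, 0, 0], [0, 0, 0, 0]]}}

```text
clock: 30.63
eef_pos: [540.9, 301.7, 197.9]
tcp_rot: [3.141, -0.003, -2.552]
contact_force: [-0.4, -0.2, -0.7]
opening: 0.997
```

Run:
```python
from h import *
s=r.sense(); e=s['eef_pos']; print(e,s['tcp_rot']); shot('wrist','w14')
b=(120,40,440,330)
for n,a in (('knob',(108,130,'dark')),('face',(80,130,'dark')),('jar',(64,76,'white'))): 
    q=pts('w14',b,*a,0); print(n,rect(q))
    if n=='face': print(plane(q,90))
go(467.1,-20.5,195)
```

```text
[540.9019033  301.74971253 197.93178204] [ 3.14137068e+00 -2.52015554e-03 -2.55238001e+00]
knob c(540.2,301.7) 42.6x19.7 long-axis yaw 0.595 z 118.8 n1200
face c(540.3,302.6) 109.7x53.0 long-axis yaw 0.590 z 89.6 n6456
[-1.20000e-03 -3.00000e-04  8.93449e+01]
jar c(540.3,301.4) 121.6x70.6 long-axis yaw 0.585 z 68.2 n1955
cm tool: [ 24.03 -22.69   0.27] clock 30.7
```

{"api": "drive_tool", "payload": {"deltas": [[1.2, -1.1, 0, 0], [2.6, -2.5, 0, 0], [2.9, -2.7, 0, 0], [2.9, -2.7, 0, 0], [2.9, -2.7, 0, 0], [2.9, -2.7, 0, 0], [2.9, -2.7, 0, 0], [2.6, -2.5, 0, 0], [1.8, -1.8, 0, 0], [1.3, -1.2, 0, 0], [0, 0, 0, 0], [0, 0, 0, 0]]}}

```text
clock: 31.68
eef_pos: [466.8, -19.9, 198.9]
tcp_rot: [3.141, -0.001, -2.555]
contact_force: [0.6, -0.0, -0.7]
opening: 0.999
```

{"api": "drive_tool", "payload": {"deltas": [[0, 0, 2, 0], [0, 0, 3, 0], [0, 0, 2, 0], [0, 0, 0, 0], [0, 0, 0, 0]]}}

```text
clock: 32.1
eef_pos: [467.0, -18.2, 128.9]
tcp_rot: [3.14, -0.002, -2.551]
contact_force: [0.1, 0.7, 1.3]
opening: 1.003
```

Run:
```python
from h import *
s=r.sense(); e=s['eef_pos']; print(e,s['tcp_rot']); shot('wrist','w15')
b=(80,20,480,330)
for n,a in (('knob',(38,60,'dark')),('face',(11,60,'dark'))):
    q=pts('w15',b,*a,0); print(n,rect(q))
k=pts('w15',b,38,60,'dark',0); c=cv2.minAreaRect(k[:,:2].astype(np.float32))[0]; go(c[0],c[1],10)
b=(0,0,560,330)
print('slim neck',rect(pts('w15',(300,0,560,420),107,122,'white',0)))
print('slim jar',rect(pts('w15',(300,0,560,420),93,106,'white',0)))
```

```text
[466.9975342  -18.21088436 128.85159808] [ 3.13967754e+00 -2.40923071e-03 -2.55139562e+00]
knob c(467.4,-23.9) 24.2x23.0 long-axis yaw -0.894 z 47.3 n668
face c(397.4,142.1) 155.2x53.0 long-axis yaw 0.233 z 18.4 n2895
cm tool: [ 0.36 -0.42 11.99] clock 32.1
slim neck c(0.0,0.0) 0.0x0.0 long-axis yaw 0.000 z nan n0
slim jar c(0.0,0.0) 0.0x0.0 long-axis yaw 0.000 z nan n0
  return _methods._mean(a, axis=axis, dtype=dtype,
  ret = ret.dtype.type(ret / rcount)
```

View pics/w15.png

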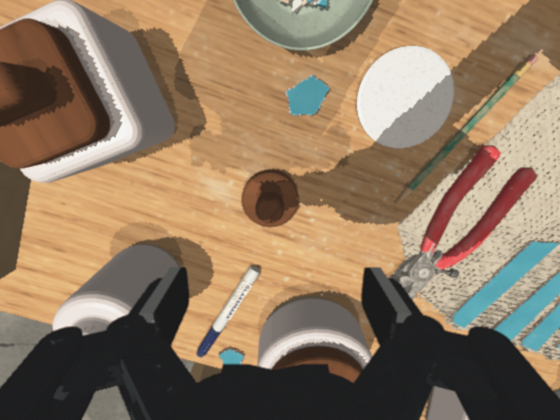

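{"api": "drive_tool", "payload": {"deltas": [[0, 0, 0, 0], [0, 0, 0, 0]]}}

```text
clock: 32.32
eef_pos: [468.9, -18.8, 130.9]
tcp_rot: [-3.14, 0.002, -2.552]
contact_force: [0.0, 0.9, 0.7]
opening: 1.005
```

Run:
```python
from h import *
s=r.sense(); e=s['eef_pos']; print(e,s['tcp_rot']); shot('wrist','w16')
b=(200,130,340,260)
k=pts('w16',b,38,60,'dark',0); print(rect(k)); print(rect(pts('w16',b,10,60,'dark',0)))
c=cv2.minAreaRect(k[:,:2].astype(np.float32))[0]; go(c[0],c[1],10)
for f in('w12','w10','w11','w7'):
    j=pts(f,(0,0,560,420),88,106,'white',0); j=j[np.hypot(j[:,0]-606,j[:,1]+84)<45]
    if len(j)>30: print(f,len(j),circ(j,36.5,[606,-84]))
j=pts('w16',(40,230,210,345),88,106,'white',0); print(len(j),circ(j,36.5,[606,-84]) if len(j)>9 else '')
```

```text
[468.90068367 -18.76887078 130.91111087] [-3.14035343e+00  1.72852662e-03 -2.55199941e+00]
c(466.4,-23.3) 24.0x23.4 long-axis yaw -0.748 z 46.1 n651
c(466.2,-23.3) 52.9x52.8 long-axis yaw -0.616 z 16.9 n2497
cm tool: [ 0.44 -0.24 12.08] clock 32.4
2337 (array([606.2, -82.8]), np.float64(53.9))
```

{"api": "drive_tool", "payload": {"deltas": [[0.4, -0.25, 1.5, 0], [0, 0, 3, 0], [0, 0, 3, 0], [0, 0, 2.3, 0], [0, 0, 1.5, 0], [0, 0, 0.7, 0], [0, 0, 0, 0], [0, 0, 0, 0]]}}

```text
clock: 33.03
eef_pos: [466.5, -23.3, 10.3]
tcp_rot: [-3.141, 0.0, -2.552]
contact_force: [0.0, -0.6, 0.6]
opening: 1.001
```

{"api": "drive_tool", "payload": {"deltas": [[0, 0, 0, 0], [0, 0, 0, 0], [0, 0, 0, 0], [0, 0, 0, 0], [0, 0, 0, 0], [0, 0, 0, 0], [0, 0, 0, 0]], "jaw": 1, "force": 30}}

```text
clock: 33.62
eef_pos: [466.3, -23.3, 10.2]
tcp_rot: [-3.141, 0.001, -2.552]
contact_force: [-1.4, -0.0, 8.5]
opening: 0.277
```

{"api": "drive_tool", "payload": {"deltas": [[0, 0, -0.5, 0], [0, 0, -2, 0], [0, 0, -3.5, 0], [0, 0, -3.5, 0], [0, 0, -3.5, 0], [0, 0, -3, 0], [0, 0, -2, 0], [0, 0, -1, 0], [0, 0, 0, 0], [0, 0, 0, 0]]}}

```text
clock: 34.45
eef_pos: [465.6, -23.3, 199.2]
tcp_rot: [3.142, -0.0, -2.552]
contact_force: [-0.3, 0.0, 0.0]
opening: 0.273
```

Run:
```python
from held import *
go(606.2,-83.5,199)
s,e,t=look('w17',10); print('circle in tool',circ(t,26.5,[0,0]))
```

```text
cm tool: [ -8.34 -12.82   0.02] clock 34.5
[465.63520257 -23.28941035 199.20204443] [ 3.14155444e+00 -1.16469531e-04 -2.55239276e+00] -2.21 0.2727232956400463
held rect c(454.9,-29.9) 51.6x27.9 long-axis yaw -0.965 z 204.8 n2655 tool min [ -1.6 -25.1 -15.9] max [26.6 26.4 -4. ]
circle in tool (array([-0.2,  0.7]), np.float64(29.5))
```

{"api": "drive_tool", "payload": {"deltas": [[-0.9, -1.4, 0, 0], [-2, -3, 0, 0], [-2.1, -3.2, 0, 0], [-1.8, -2.8, 0, 0], [-1, -1.6, 0, 0], [-0.5, -0.8, 0, 0], [0, 0, 0, 0], [0, 0, 0, 0], [0, 0, 0, 0]]}}

```text
clock: 35.25
eef_pos: [604.3, -83.0, 198.7]
tcp_rot: [3.14, -0.002, -2.552]
contact_force: [-1.1, -0.3, -1.2]
opening: 0.277
```

Run:
```python
from held import *
s,e,t=look('w18',8)
for n,a in (('neck',(106,122,'white')),('jar',(92,106,'white'))):
    j=pts('w18',(100,60,460,400),*a,0)
    if len(j)<10: continue
    u=(j-e)@axes(s).T; print(n,rect(j),u.min(0).round(1),u.max(0).round(1))
    h=cv2.convexHull(u[:,:2].astype(np.float32))[:,0]; h=h[h[:,0]>u[:,0].max()-25]
    R=36.5 if n=='jar' else 17
    print(least_squares(lambda c:np.hypot(*(h-c).T)-R,[0,0],loss='soft_l1').x,len(h))
```

```text
[604.32541326 -82.95806841 198.71591294] [ 3.13979938e+00 -1.82087715e-03 -2.55216110e+00] -2.3 0.2766170914420953
held rect c(594.4,-89.8) 53.5x28.6 long-axis yaw -0.951 z 205.4 n2903 tool min [ -2.6 -26.6 -13.6] max [26.3 27.  -2. ]
neck c(601.3,-88.2) 37.7x22.6 long-axis yaw -0.912 z 112.2 n738 [ -7.1 -20.9  82.2] [16.7 16.5 92.7]
[ 0.25282737 -2.06267645] 19
jar c(599.1,-89.2) 72.7x52.8 long-axis yaw -0.916 z 99.8 n2521 [-20.6 -38.   92.7] [ 34.1  34.5 106.7]
[-2.30075605 -1.8416869 ] 24
```

View pics/w18.png

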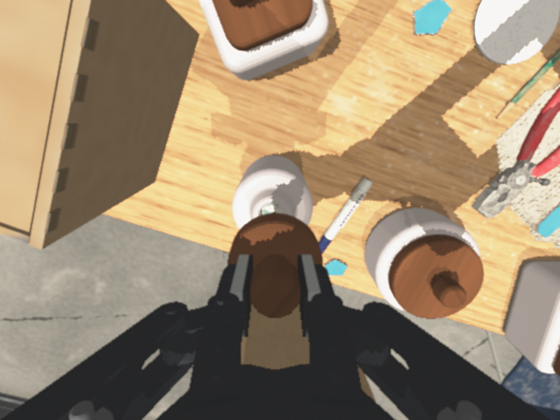

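{"api": "drive_tool", "payload": {"deltas": [[0, 0, 1, 0], [0, 0, 2, 0], [0, 0, 1.5, 0], [0, 0, 0.7, 0], [0, 0, 0, 0], [0, 0, 0, 0], [0, 0, 0, 0]]}}

```text
clock: 35.88
eef_pos: [606.6, -83.6, 148.5]
tcp_rot: [-3.141, 0.001, -2.552]
contact_force: [0.1, -0.1, -0.8]
opening: 0.273
```

Run:
```python
from held import *
s,e,t=look('w19',8)
for n,a in (('neck',(106,122,'white')),('jar',(92,106,'white'))):
    j=pts('w19',(100,60,460,400),*a,0)
    if len(j)<10: continue
    u=(j-e)@axes(s).T; print(n,rect(j),u.min(0).round(1),u.max(0).round(1))
go(607.3,-83.3,126)
```

```text
[606.56715987 -83.56845638 148.5435297 ] [-3.14075015e+00  9.36274080e-04 -2.55229069e+00] -2.3 0.2732163203828148
held rect c(596.4,-89.7) 52.6x28.9 long-axis yaw -0.974 z 154.9 n2880 tool min [ -2.6 -25.7 -13.9] max [26.3 26.9 -2. ]
neck c(594.4,-92.9) 26.3x6.1 long-axis yaw -0.928 z 107.8 n128 [ 11.5 -14.   37.3] [18.4 12.3 42.5]
jar c(597.3,-90.4) 71.8x49.0 long-axis yaw -0.957 z 99.4 n3222 [-13.8 -36.   42.5] [36.  35.6 56.5]
cm tool: [-0.06 -0.01  2.27] clock 35.9
```

{"api": "drive_tool", "payload": {"deltas": [[0, -0.06, 0.8, 0], [0, 0, 0.9, 0], [0, 0, 0.4, 0], [0, 0, 0.3, 0], [0, 0, 0.3, 0], [0, 0, 0.3, 0], [0, 0, 0.25, 0], [0, 0, 0, 0], [0, 0, 0, 0]]}}

```text
clock: 36.68
eef_pos: [606.4, -84.1, 115.1]
tcp_rot: [3.141, -0.0, -2.552]
contact_force: [0.6, -0.2, -0.6]
opening: 0.278
```

{"api": "drive_tool", "payload": {"deltas": [[0, 0, 0.2, 0], [0, 0, 0, 0], [0, 0, 0, 0]]}}

```text
clock: 36.93
eef_pos: [606.6, -84.1, 113.4]
tcp_rot: [-3.141, 0.0, -2.552]
contact_force: [0.0, 0.8, 0.2]
opening: 0.276
```

Release, rise well clear, and check everything.

{"api": "drive_tool", "payload": {"deltas": [[0, 0, 0, 0], [0, 0, 0, 0], [0, 0, 0, 0], [0, 0, 0, 0], [0, 0, 0, 0], [0, 0, 0, 0], [0, 0, -1.5, 0], [0, 0, -2.5, 0], [0, 0, -3.5, 0], [0, 0, -3, 0], [0, 0, -1, 0], [0, 0, 0, 0]], "jaw": 0}}

```text
clock: 37.93
eef_pos: [608.2, -84.3, 231.4]
tcp_rot: [-3.138, 0.004, -2.552]
contact_force: [-0.1, 0.7, 0.2]
opening: 1.002
```

{"api": "drive_tool", "payload": {"deltas": [[2, 0, -2, 0], [2.5, 0, -3, 0], [2.5, 1, -2, 0], [2, 1, -1, 0], [0, 0, 0, 0], [0, 0, 0, 0], [0, 0, 0, 0]]}}

```text
clock: 38.52
eef_pos: [520.4, -117.3, 306.7]
tcp_rot: [3.14, -0.001, -2.553]
contact_force: [0.8, -0.0, -0.8]
opening: 0.998
```

Run:
```python
from h import *
s=r.sense(); e=s['eef_pos']; print(e); shot('wrist','w20'); shot('side','side20')
H=dict(slim=(606.5,-83.8,120,100),sq=(470.6,-184.4,104,84),wide=(580,106.5,82,62),obl=(541,301.5,90,70))
for f in('w20','side20'):
  W,p=cloud(f); p=p.astype(int)
  for n,(x,y,zf,zb) in H.items():
    m=(np.hypot(W[...,0]-x,W[...,1]-y)<75)&(p[...,0]>p[...,2]+12)&(p[...,0]<175)&(W[...,2]>zf-12)
    q=W[m]
    if len(q)<40: print(f,n,len(q)); continue
    k=q[q[:,2]>zf+22]; g=q[abs(q[:,2]-zf)<6]
    b=W[(np.hypot(W[...,0]-x,W[...,1]-y)<75)&(abs(W[...,2]-zb)<5)&(abs(p[...,0]-p[...,2])<45)&(p.min(-1)>70)]
    print(f,n,'lid',rect(q),'plane',plane(g,zf),'knobtop',k[:,2].max().round(1) if len(k) else '','body',np.median(b[:,2]).round(1) if len(b) else '')
a=cv2.imread('pics/side20.png')[150:360,220:400]; cv2.imwrite('pics/c20.png',np.hstack([cv2.resize(a,(500,583),interpolation=cv2.INTER_CUBIC)[:560], cv2.resize(cv2.imread('pics/w20.png'),(300,225)) if 0 else np.zeros((560,1,3),np.uint8)]))
```

```text
[ 520.40408514 -117.30632802  306.7320134 ]
w20 slim lid c(604.2,-83.9) 52.3x49.8 long-axis yaw -1.110 z 119.6 n1379 plane [2.010000e-02 9.100000e-03 1.190514e+02] knobtop 151.5 body 98.4
w20 sq lid c(492.4,-192.6) 113.4x106.4 long-axis yaw -1.038 z 104.0 n4176 plane [ 8.000000e-04 -4.700000e-03  1.035235e+02] knobtop 395.1 body 83.0
w20 wide lid c(577.4,95.3) 92.3x73.4 long-axis yaw -0.300 z 81.2 n1062 plane [9.00000e-03 2.16000e-02 8.11344e+01] knobtop  body 60.9
w20 obl lid c(514.7,283.9) 56.8x49.7 long-axis yaw -1.041 z 89.8 n1069 plane [2.07000e-02 3.76000e-02 8.96218e+01] knobtop 121.0 body 69.0
side20 slim lid c(588.5,-90.0) 94.4x68.8 long-axis yaw 0.382 z 123.7 n331 plane [7.140000e-02 5.200000e-02 1.218607e+02] knobtop 710.7 body 101.3
side20 sq lid c(480.9,-172.0) 147.1x101.0 long-axis yaw -0.661 z 647.8 n6011 plane [1.630000e-02 3.810000e-02 1.060973e+02] knobtop 739.6 body 86.2
side20 wide lid c(584.4,101.7) 95.4x88.8 long-axis yaw 0.294 z 85.5 n566 plane [1.45000e-02 3.17000e-02 8.45294e+01] knobtop 119.6 body 63.4
side20 obl lid c(544.6,298.7) 111.8x51.1 long-axis yaw 0.573 z 93.7 n394 plane [-1.08000e-02  6.11000e-02  9.19917e+01] knobtop 128.8 body 71.2
```

View pics/c20.png

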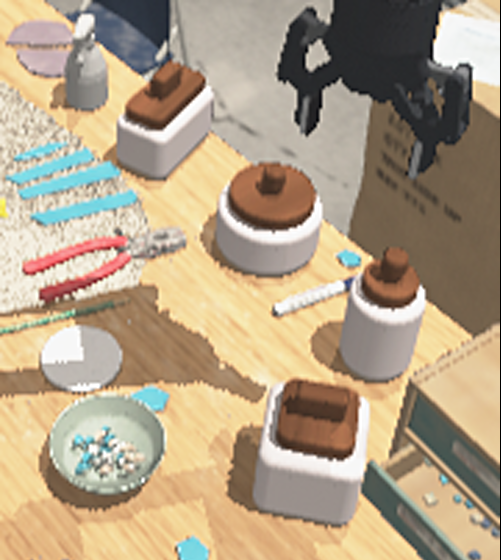

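```bash
python3 -c "
from rig import job; print(job.sign_off())"
```

```text
the job is handed in; nothing more can be done
None
```

All four lids are back on their own jars and the job is handed in, at about 39 s of the 102 s allowed. I set the slim lid aside on the bare patch, then placed the square, wide and oblong lids, and the slim lid last. None met any force on the way down.

**Last checks:**
- **Seating:** each lid's top face measures 20–21 mm above its jar's shoulder in the wrist camera, against 20 mm when fully home.
- **Level:** a close view after each release put the square, wide and oblong lids level to within about 0.003. The slim lid was checked only in the final, more oblique wrist view, where it read a slope of about 0.02. I put that down to side points in the fit, since the side picture shows it sitting straight.
- **Jars and gripper:** where I measured a jar again afterwards, it was within 1–2 mm of where it started. I did not measure every jar again. The gripper ended open and well clear.

**What disagreed or failed:**
- **Fingertip position:** the first grasp closed on nothing. Both cameras showed the fingertips about 12–15 mm behind the reported tool point, not 17 mm ahead as stated. I corrected the grasp heights for that, and every later grasp held.
- **Side camera:** the side camera reads heights 2–3 mm high throughout. Its own slopes reached 0.07, because its view is coarse and includes the lid sides.

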